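Load two impression trays by their handles and shut the cassette

ROBOT

A 6-joint arm with a two-finger parallel gripper is mounted at the origin on the work surface. World frame = base frame: x ahead of the robot, y to its left, z up, the work surface at z = 0. Lengths are in m, angles in degrees, forces in N, time in s.
With the tool pointing down it reaches from about 0.375 to 0.9 m from the base axis. Payload 3.1 kg.
Tool frame: the origin (TCP) lies at the very end of the fingers, on their centre line; the grasp point (between the pads) lies behind it (bot.grip_depth is the z of the grasp point in the tool frame, in m); z points along the fingers, y is the direction in which the jaws open and shut (so a half turn about z gives the same grasp; the last joint's range is limited). The gripper opens to 87 mm and grips with 3 to 60 N. Pads are 19 mm wide; open, the fingers measure 117 mm over their backs; the gripper's body (75 mm by 190 mm) begins 51 mm behind the grasp point.
Start: joints at [-78.467, 30.224, 82.088, -0, 67.689, -10.227], TCP at [0.232, -0.58, 0.223] pointing down, gripper open.
Joint ranges: [-176.69, 176.69], [-43.24, 126.21], [12.49, 139.97], [-82, 262], [0, 151.66], [-163.58, 163.58]. Speed limits (degrees/s): [159.86, 159.86, 180, 180, 180, 180].

INTERFACE

Orientations are given as a 3x3 rotation matrix whose columns are the frame's x, y, z axes.
In Python, from rig import bot, vision gives the robot as it stands. The module is installed in compiled form; this text tells all that it offers.
- The arm moves only by the shell command python3 -m jog 'ROWS'. ROWS is JSON, a list of rows, each a list of 3 entries, a list of its own where there are three numbers: the shift along the tool's x, y, z in mm, then the turn, a rotation vector about the tool's x, y, z in degrees, then the closure, from 0 (fully open) to 1 (shut). In form: [[[dx, dy, dz], [wx, wy, wz], fingers], ...]. A call has 1 to 12 rows; each row is the pose to reach, as a shift and turn from the pose commanded when the call began, along the tool's axes at that moment; what a row does not reach only later rows make up. A row lasts 1/12 s, in which the tool goes at most 41.7 mm and 7.16 degrees, less where a joint would pass 70% of its speed; a pose out of reach is approached as far as the arm can. A call with a gripper value outside its range is refused whole. The fingers move at their own pace and stop on an object; the grip force is fixed at half the most. Time passes only in rows, so rows that repeat a pose let the fingers close. It gives the time, the measured TCP pose, the force and the opening at its end, in the units of the state.
- bot.read_state(): the state, without advancing time (a new reading comes with each control period).
- vision.capture(name): name is "scene" or "top"; returns the picture (420x560x3 uint8, red, green, blue); there is no depth.
- vision.camera_info(name): a dict with "intrinsics" (3x3 intrinsics, pixels), "camera_from_world" (4x4, takes a point from world to camera coordinates). Camera axes: x right, y up, looking along -z (the intrinsics and any distortion apply to the point x, -y, -z); pixel columns grow to the right and rows downward; lengths in m; the calibration is good to about 2 mm. A picture is of the moment at which its call begins. camera_info takes no time and is no camera call.
- bot.hand_in(): hands the job in, once; it reports no verdict.
The state is a dict: "time_s": time; "joint_positions": joint angles; "qvel": joint speeds; "tau": joint torques, N m; "position": TCP position; "tcp_rot": TCP orientation; "force": force on the tool from outside, world axes, zero at the start; "moment": the same for the moment, N m; "opening": opening from 0.0 (shut) to 1.0 (fully open).
Only numpy, scipy, OpenCV 4.12 (cv2) and the standard library are available. Lean on these libraries where they do the work, as an engineer would, in place of code of your own. Each camera call takes 0.05 s, during which the arm holds its last target. There are 200 camera calls.

TASK

Swing the sterilisation cassette's lid right up (the wire loop on its front edge is there to hook it by), lift the two chrome impression trays out of the clear sorter by their handles (keep the fingers off their pans), and set them down without dropping them, one lying flat in each of the cassette's two bays. Then push the lid fully shut. Leave the rubber bowl, the spatula, the tub and the bottle where they are.

Things in the scene. Friction and masses are not known exactly. Their poses are not given: they have to be found in the camera images.
- cassette: open box of blue anodised aluminium, fixed to the counter, 160 mm (x) by 152 mm (y) by 46 mm high, walls and floor 4 mm. Origin at the centre of its underside, z up; -x looks roughly to the robot, the lid's hinge runs along y at the top of the +x wall. Inside, a rib 4 mm thick along x, its top 16 mm above the underside, parts two equal bays 152 mm long and 70 mm wide, centred at y = +36 and y = -36 mm; their floor is 4 mm above the underside.
- lid (a joint): angle of the cassette's lid: 0 fully shut, 1.6 rad fully open (just past upright), growing as the -x edge rises. It starts shut or ajar. Stiff hinge (about 0.4 N m of friction; lid 0.25 kg): the lid stays where it is left, and some 3 to 4 N at the loop moves it. The lid plate is 160 mm from hinge to front edge, 152 mm wide, 4 mm thick; shut, its underside is 46 mm above the counter.
- lid_hinge (a point): middle of the lid's hinge axis, fixed on the cassette at x = +80, y = 0, z = 46 mm of its frame
- lid_bar (a point): middle of the front bar of the steel wire loop on the lid's front edge; moves with the lid. Wire 8 mm thick; the bar is 90 mm long along the cassette's y, 200 mm from the hinge axis, and stands 40 mm out from the lid's edge in the lid's plane, so that a clear opening about 36 mm by 82 mm lies between bar and lid.
- straight_tray: loose chrome partial tray, 70 g or so, with a straight narrow pan 60 mm long, 38 mm wide, 16 mm high. Origin under the pan's centre, on the underside, z up; the pan spans x -30 to +30 mm and the handle points to -x: a level bar 55 mm long (along its x), 12 mm wide, 8 mm thick, spanning x -80 to -25 mm, its underside 21.5 mm and top 29.5 mm above the tray's underside; a thin upright at x = -27.5 mm joins it to the pan.
- straight_tray_handle (a point): grip point at the handle bar's centre line, 58 mm from the tray's origin along -x and 25.5 mm above its underside; the bar runs along the tray's x
- straight_tray_pan: the pan of the straight tray (same origin and axes as the tray); the fingers must not press on it
- curved_tray: loose chrome partial tray, 70 g or so, with a curved pan that widens away from the handle, 60 mm long, up to 57 mm wide, 16 mm high. Origin under the pan's centre, on the underside, z up; the pan spans x -30 to +30 mm and the handle points to -x: a level bar 55 mm long (along its x), 12 mm wide, 8 mm thick, spanning x -80 to -25 mm, its underside 21.5 mm and top 29.5 mm above the tray's underside; a thin upright at x = -27.5 mm joins it to the pan.
- curved_tray_handle (a point): grip point at the handle bar's centre line, 58 mm from the tray's origin along -x and 25.5 mm above its underside; the bar runs along the tray's x
- curved_tray_pan: the pan of the curved tray (same origin and axes as the tray); the fingers must not press on it
- sorter: clear acrylic sorter, fixed, to the left or right of the cassette: a shallow open box 136 mm (x) by 177 mm (y) by 22 mm high, walls and floor 3 mm, one divider along x making two bays 84 mm wide. Origin at the centre of its underside. Each bay holds one tray, lying flat, handle roughly to -x; either tray may be in either bay.
- bowl: loose beige rubber bowl, 120 mm across, 62 mm high, origin under its centre; on the other side of the cassette from the sorter
- spatula: loose steel spatula with a rounded end, about 200 mm long (along its x), 24 mm wide, 16 mm high, origin on the counter near mid-length; lies back to the left or right of the cassette
- tub: loose grey powder tub with a white lid, 86 mm across, 130 mm high, origin under its centre; stands back to the left or right of the cassette
- flask: loose upright white bottle, 58 mm across, 165 mm high, origin under its centre; stands close to the left (+y) side of the cassette's hinge end
Things that resemble listed ones, but are neither listed nor needed, are in the scene too. Leave any brown look-alike of the cassette alone.

How it is judged:
By the outcome, as a careful person would: the job done as asked, in the order asked, and still so for the second after the job is handed in, with the robot touching nothing.
It also fails if it takes over 72 s, if anything falls off the work surface, if the arm or the gripper's body presses on something with over 40 N, if the wrist force passes 120 N, or if a joint passes its speed limit or range.

## Working session

There is one attempt and no reset: what is moved stays moved. The work goes in short steps, Python scripts to look and compute and a shell command to move; the robot and the scene stay as the last step left them, time stands still between calls to the robot, and variables do not carry over. Pictures are saved under pics/ and viewed, about 8 in all and at most 12, crops included, and the job is handed in when it is done.

```bash
mkdir -p pics
python3 - <<'E'
from rig import bot, vision
import cv2,numpy as np
s=bot.read_state();print(s, bot.grip_depth)
for n in("scene","top"):
    i=vision.camera_info(n);print(n,i)
    cv2.imwrite(f"pics/{n}0.png",cv2.resize(vision.capture(n)[:,:,::-1],(800,600),interpolation=cv2.INTER_CUBIC))
E
```

```text
{'time_s': 0.0, 'joint_positions': array([-7.84670775e+01,  3.02773839e+01,  8.21561528e+01,  1.00389259e-03,
        6.76879294e+01, -1.02268461e+01]), 'qvel': array([-0.00416194, -0.01169904, -0.05046217, -0.06015269,  0.04986085,
        0.04243188]), 'tau': array([-6.71877478e-04, -4.40047967e+01, -1.76591527e+01,  6.34224457e-02,
        5.82743576e-02, -1.53711771e-04]), 'position': array([ 0.23158728, -0.57973298,  0.22158988]), 'tcp_rot': array([[ 9.28748913e-01,  3.70709171e-01, -4.07967862e-04],
       [ 3.70709188e-01, -9.28746666e-01,  2.08042001e-03],
       [ 3.92331986e-04, -2.08342526e-03, -9.99997753e-01]]), 'force': array([0.98596259, 0.26770236, 0.83892423]), 'moment': array([0.02795221, 0.00267961, 0.00702912]), 'opening': 1.002188170170692} -0.0187
scene {'intrinsics': array([[416.2573358 ,   0.        , 271.57107805],
       [  0.        , 416.2573358 , 204.16759425],
       [  0.        ,   0.        ,   1.        ]]), 'camera_from_world': array([[ 0.79170111,  0.61082003,  0.0104039 , -0.38714067],
       [-0.37640503,  0.4743141 ,  0.79583   ,  0.1413702 ],
       [ 0.48117419, -0.63397558,  0.60543073, -1.36163538],
       [ 0.        ,  0.        ,  0.        ,  1.        ]])}
top {'intrinsics': array([[419.93523485,   0.        , 277.00213324],
       [  0.        , 419.93523485, 206.63282722],
       [  0.        ,   0.        ,   1.        ]]), 'camera_from_world': array([[-0.00892093, -0.99994968, -0.00458955,  0.00779508],
       [ 0.99397637, -0.00936882,  0.10919345, -0.46884747],
       [-0.10923096, -0.0035878 ,  0.99400992, -1.25257091],
       [ 0.        ,  0.        ,  0.        ,  1.        ]])}
```

View pics/scene0.png

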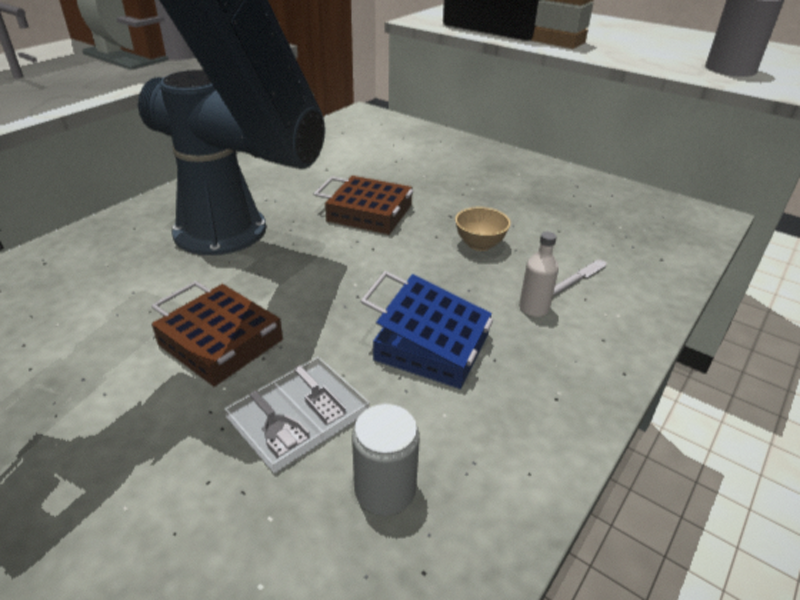

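View pics/top0.png

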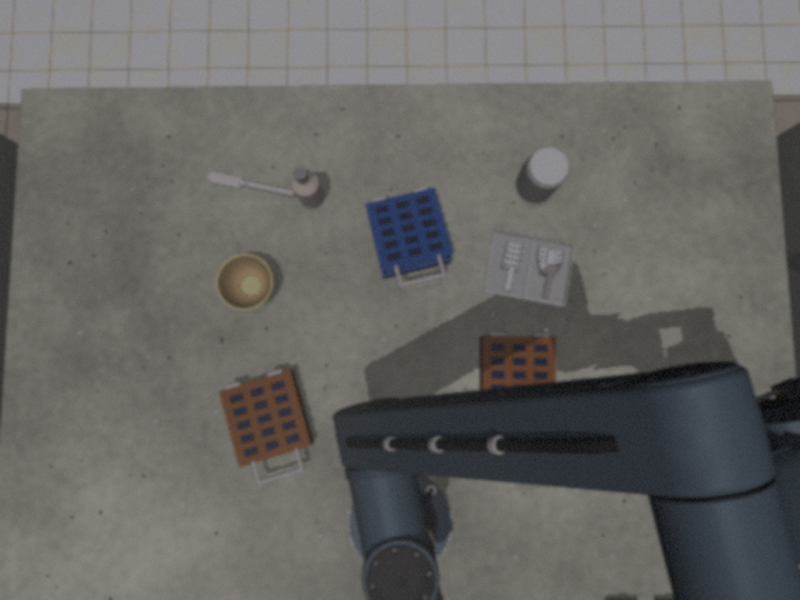

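The blue cassette has its loop at about top (420,280) and scene (380,290). It is ajar, and the two brown boxes at scene (215,330) and (370,205) are look-alikes. The sorter is at the right, with the curved tray at top (550,265) and the straight tray at top (512,262). I'll check this with close crops.

Run:
```python
from rig import bot, vision
import cv2,numpy as np
def crop(n,u0,v0,w,h,k,f):
    im=vision.capture(n)[:,:,::-1][v0:v0+h,u0:u0+w]
    im=cv2.resize(im,None,fx=k,fy=k,interpolation=cv2.INTER_CUBIC)
    for u in range((u0//10+1)*10,u0+w,10):
        x=int((u-u0+.5)*k);cv2.line(im,(x,0),(x,6 if u%50 else 16),(0,255,255),1)
        if u%20==0: cv2.putText(im,str(u),(x-10,28),0,.4,(0,255,255),1)
    for v in range((v0//10+1)*10,v0+h,10):
        y=int((v-v0+.5)*k);cv2.line(im,(0,y),(6,y),(0,255,255),1)
        if v%20==0: cv2.putText(im,str(v),(10,y+4),0,.4,(0,255,255),1)
    cv2.imwrite(f,im)
crop("scene",152,184,198,148,4,"pics/s1.png")
crop("top",250,122,156,96,5,"pics/t1.png")
```

```text
(no output)
```

View pics/s1.png

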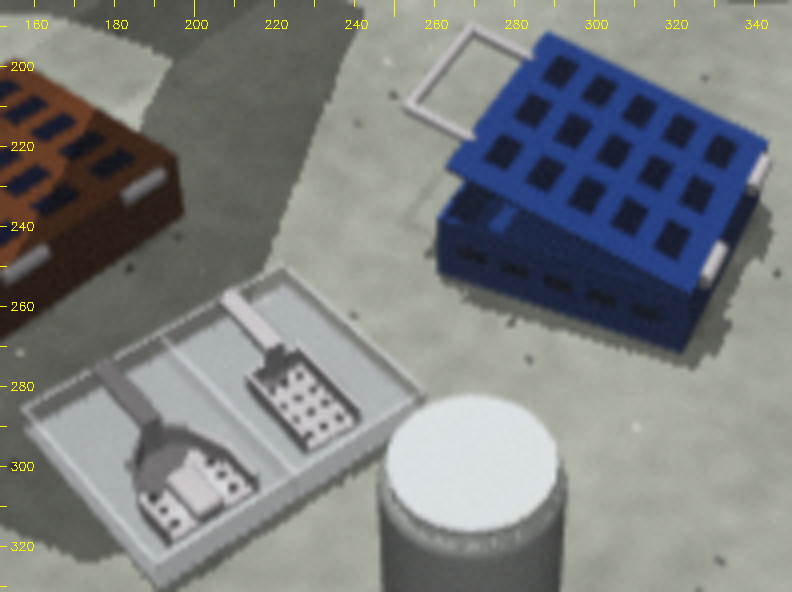

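View pics/t1.png

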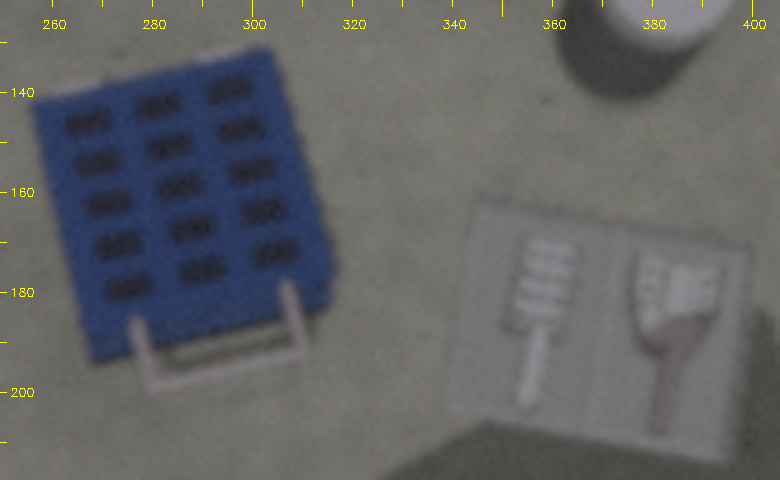

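```bash
cat > fit.py <<'E'
from rig import bot, vision
import numpy as np
from scipy.optimize import least_squares
C={n:vision.camera_info(n) for n in("scene","top")}
D={'s':("scene",4,152,184),'t':("top",5,250,122)}
def proj(n,P):
    c=C[n];p=(c["camera_from_world"]@np.c_[P,np.ones(len(P))].T)[:3]
    q=c["intrinsics"]@np.array([p[0],-p[1],-p[2]]);return (q[:2]/q[2]).T
def nat(k,uv):
    n,f,u0,v0=D[k];return n,np.array([u0,v0])+np.array(uv)/f-.5
def pose(x,y,yaw,z,P):
    c,s=np.cos(yaw),np.sin(yaw);P=np.array(P)
    return np.c_[x+c*P[:,0]-s*P[:,1],y+s*P[:,0]+c*P[:,1],z+P[:,2]]
def lid(r,y,h,th): return [.08-r*np.cos(th)-h*np.sin(th),y,.046+r*np.sin(th)+h*np.cos(th)]
def fit(feats,x0,name,zfree=True):
    # feats: (k,(u,v), f(params)->local pt)
    def res(p):
        z=p[3] if zfree else 0
        return np.concatenate([proj(nat(k,uv)[0],pose(p[0],p[1],p[2],z,[f(p)]))[0]-nat(k,uv)[1] for k,uv,f in feats])
    r=least_squares(res,x0,loss='soft_l1')
    p=r.x;print(name,"xy",p[:2].round(4),"yaw",np.degrees(p[2]).round(2),"z",round(p[3],4),"extra",np.degrees(p[4:]).round(2));print("  res px",res(p).reshape(-1,2).round(1).tolist())
    return p
if __name__=="__main__":
    L=lambda r,y,h:(lambda p:lid(r,y,h,p[4])); K=lambda *a:(lambda p:a)
    c=[('s',(450,163),L(.16,-.076,.004)),('s',(692,290),L(0,-.076,.004)),('s',(768,140),L(0,.076,.004)),('s',(547,33),L(.16,.076,.004)),
     ('s',(410,103),L(.2,-.043,.002)),('s',(473,30),L(.2,.043,.002)),('s',(438,271),K(-.08,-.076,0)),('s',(683,352),K(.08,-.076,0)),
     ('t',(91,362),L(.16,.076,.004)),('t',(328,308),L(.16,-.076,.004)),('t',(35,101),L(0,.076,.004)),('t',(272,47),L(0,-.076,.004)),
     ('t',(153,386),L(.2,.043,.002)),('t',(306,353),L(.2,-.043,.002))]
    p=fit(c,[.6,0,0,0,.2],"cassette")
    x,y,yaw,z,th=p
    print(" hinge,bar",pose(x,y,yaw,z,[[.08,0,.046],lid(.2,0,.002,th)]).round(4).tolist())
    h=.022
    fit([('s',(24,408),K(-.068,-.0885,h)),('s',(285,265),K(-.068,.0885,h)),('s',(424,396),K(.068,.0885,h)),('s',(155,567),K(.068,-.0885,h)),
     ('t',(480,205),K(.068,.0885,h)),('t',(752,245),K(.068,-.0885,h)),('t',(725,462),K(-.068,-.0885,h)),('t',(448,408),K(-.068,.0885,h))],[.55,-.2,0,0],"sorter")
    t=.0295
    fit([('s',(232,295),K(-.08,0,t)),('s',(275,350),K(-.026,0,t)),('s',(310,452),K(.03,-.019,.008)),('s',(357,418),K(.03,.019,.012)),('s',(247,380),K(-.03,-.019,.014)),
     ('t',(526,404),K(-.08,0,t)),('t',(540,330),K(-.026,0,t)),('t',(530,238),K(.03,.019,.012)),('t',(575,243),K(.03,-.019,.012))],[.55,-.15,0,0],"straight")
    fit([('s',(107,370),K(-.08,0,t)),('s',(153,425),K(-.026,0,t)),('s',(172,543),K(.03,-.0285,.008)),('s',(256,488),K(.03,.0285,.01)),
     ('t',(657,432),K(-.08,0,t)),('t',(685,330),K(-.026,0,t)),('t',(640,253),K(.03,.0285,.012)),('t',(718,266),K(.03,-.0285,.012))],[.55,-.25,0,0],"curved")
E
python3 fit.py
```

```text
cassette xy [ 0.605  -0.0221] yaw 12.6 z 0.0012 extra [13.62]
  res px [[-1.9, 0.2], [-0.8, 0.4], [0.2, -0.3], [-0.5, -1.2], [-0.2, 0.5], [-0.7, 0.1], [-0.1, 0.0], [-0.0, 0.4], [-1.9, -4.9], [1.5, -5.8], [-1.8, -0.2], [-0.5, -0.5], [-0.2, 0.2], [-1.8, 0.1]]
 hinge,bar [[0.683, -0.0047, 0.0472], [0.4929, -0.0472, 0.0962]]
sorter xy [ 0.5277 -0.2809] yaw -11.26 z -0.0041 extra []
  res px [[-0.9, 0.5], [-0.3, 0.0], [0.8, -0.5], [-0.2, 0.2], [-0.8, -2.0], [1.3, 0.4], [-0.2, 0.1], [-1.9, 0.2]]
straight xy [ 0.5557 -0.2484] yaw -14.21 z -0.0007 extra []
  res px [[-1.5, 0.3], [0.3, 0.0], [-1.3, 0.3], [1.3, -0.6], [-0.4, 0.1], [-1.3, 0.5], [-0.2, -1.8], [-1.3, -1.3], [1.6, 0.6]]
curved xy [ 0.5428 -0.3283] yaw -11.92 z -0.0006 extra []
  res px [[-1.2, -0.4], [0.2, 0.2], [-0.9, 0.7], [1.1, -0.4], [0.1, -0.9], [-2.5, 2.2], [-0.9, -0.9], [1.7, 0.1]]
```

```bash
sed -i "/^     ('t',(91,362)/s/('t',(91,362),L(.16,.076,.004)),('t',(328,308),L(.16,-.076,.004)),//" fit.py
sed -i '/^    def res/,/^    r=/s/z=p\[3\] if zfree else 0/z=ZF[name]/' fit.py; sed -i '4i ZF=dict(cassette=0,sorter=0,straight=.003,curved=.003)' fit.py
sed -i 's/pose(x,y,yaw,z,\[\[.08/pose(x,y,yaw,0,[[.08/' fit.py
cat > go.py <<'E'
import sys,numpy as np
from rig import bot
from scipy.spatial.transform import Rotation as R
def go(x,y,z,yang=None,s=None):
    "tool-frame shift mm and turn deg to reach TCP x,y,z, tool y axis at world angle yang (mod 180), pointing straight down"
    s=s or bot.read_state();M=s["tcp_rot"];d=M.T@(np.array([x,y,z])-s["position"])*1000
    w=np.zeros(3)
    if yang is not None:
        best=[]
        for a in(yang,yang+180):
            a=np.radians(a);Y=np.array([np.cos(a),np.sin(a),0]);Z=np.array([0,0,-1.]);T=np.c_[np.cross(Y,Z),Y,Z]
            best.append(R.from_matrix(M.T@T).as_rotvec(degrees=True))
        for b in best: print("turn",b.round(1))
    print("shift",d.round(1),"pos",s["position"].round(4),"yang",np.degrees(np.arctan2(M[1,1],M[0,1])).round(1),"zax",M[:,2].round(3),"F",s["force"].round(1),"open",round(float(s["opening"]),3),"t",s["time_s"],"J",s["joint_positions"].round(0))
if __name__=="__main__":
    a=[float(v) for v in sys.argv[1:]];go(*a)
E
python3 fit.py | grep -v "res px"; python3 go.py .493 -.047 .14 12.6
```

```text
cassette xy [ 0.6053 -0.0221] yaw 12.71 z -0.0092 extra [14.26]
 hinge,bar [[0.6833, -0.0045, 0.046], [0.4937, -0.0473, 0.0972]]
sorter xy [ 0.529  -0.2822] yaw -11.27 z 0.0 extra []
straight xy [ 0.5573 -0.2499] yaw -14.28 z 0.0 extra []
curved xy [ 0.5443 -0.3295] yaw -12.35 z 0.0 extra []
turn [ -0.1  -0.1 -80.8]
turn [-0.1  0.1 99.2]
shift [ 440.3 -398.    82.6] pos [ 0.2316 -0.58    0.2219] yang -68.2 zax [-0.     0.001 -1.   ] F [ 0.1 -0.2  0.1] open 0.997 t 0.2 J [-78.  30.  82.   0.  68. -10.]
```

```bash
python3 -m jog '[[[20,-18,0],[0,0,-4],0.72],[[55,-50,0],[0,0,-10],0.72],[[85,-77,0],[0,0,-17],0.72],[[115,-104,0],[0,0,-24],0.72],[[145,-131,0],[0,0,-31],0.72],[[175,-158,0],[0,0,-37],0.72],[[205,-185,0],[0,0,-43],0.72],[[235,-212,0],[0,0,-49],0.72],[[265,-239,0],[0,0,-55],0.72],[[295,-266,0],[0,0,-61],0.72],[[320,-289,0],[0,0,-66],0.72],[[335,-302,0],[0,0,-70],0.72]]' && python3 go.py .4935 -.0472 .14 12.7
```

```text
time_s: 1.2
position: [0.4313, -0.1722, 0.2225]
tcp_rot: [[-0.037, 0.999, -0.0], [0.999, 0.037, 0.002], [0.002, -0.0, -1.0]]
force: [0.2, -0.9, -0.0]
opening: 0.291
turn [ -0.   -0.1 -10.6]
turn [-1.000e-01  0.000e+00  1.694e+02]
shift [122.4  66.8  82.7] pos [ 0.4313 -0.1722  0.2225] yang 2.1 zax [-0.     0.002 -1.   ] F [ 0.2 -0.9 -0. ] open 0.291 t 1.2 J [-36.  18. 104.   0.  58. -38.]
```

```bash
python3 -m jog '[[[25,14,10],[0,0,-3],0.72],[[50,28,20],[0,0,-6],0.72],[[75,42,40],[0,0,-8],0.72],[[100,56,60],[0,0,-10.6],0.72],[[115,63,72],[0,0,-10.6],0.72],[[122,67,82],[0,0,-10.6],0.72],[[122,67,82],[0,0,-10.6],0.72]]'
python3 - <<'E'
from rig import vision
import cv2,numpy as np
a=vision.capture("scene")[160:300,220:360,::-1];b=vision.capture("top")[120:260,240:380,::-1]
cv2.imwrite("pics/p2.png",cv2.resize(np.hstack([a,b]),None,fx=2.85,fy=2.85,interpolation=cv2.INTER_CUBIC))
E
python3 go.py .4935 -.0472 .079 12.7
```

```text
time_s: 1.78
position: [0.4934, -0.0501, 0.1388]
tcp_rot: [[-0.217, 0.976, -0.004], [0.976, 0.217, 0.001], [0.002, -0.003, -1.0]]
force: [-0.4, 0.5, -1.1]
opening: 0.279
turn [-0.   0.  -0.3]
turn [0.000e+00 1.000e-01 1.797e+02]
shift [ 5.   0.6 61.5] pos [ 0.494  -0.0522  0.1405] yang 12.4 zax [-0.001 -0.    -1.   ] F [ 0.  -0.4 -0.5] open 0.28 t 1.8833 J [-19.  28. 105.  -0.  47. -31.]
```

View pics/p2.png

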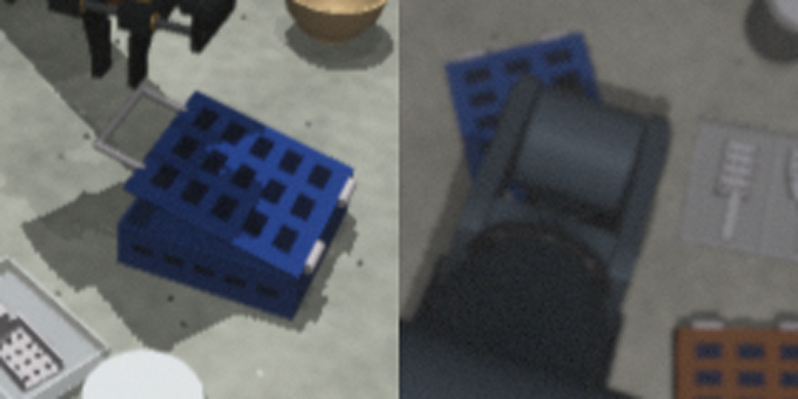

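The left crop shows the fingertips at (100–135,80), straight above the mid-bar at (120,118), so they are aligned. I'll descend and grip.

```bash
python3 -m jog '[[[4,0,15],[0,0,0],0.72],[[5,0,32],[0,0,0],0.72],[[5,0,48],[0,0,0],0.72],[[5,0,60],[0,0,0],0.72],[[5,0,62],[0,0,0],0.72],[[5,0,62],[0,0,0],0.72],[[5,0,62],[0,0,0],1],[[5,0,62],[0,0,0],1],[[5,0,62],[0,0,0],1],[[5,0,62],[0,0,0],1]]'; python3 go.py .4935 -.0472 .079 12.7
```

```text
time_s: 2.72
position: [0.4932, -0.0473, 0.0793]
tcp_rot: [[-0.215, 0.977, 0.001], [0.977, 0.215, -0.001], [-0.001, 0.001, -1.0]]
force: [-0.8, -1.4, 0.3]
opening: 0.083
turn [ 0.   0.1 -0.3]
turn [ 1.000e-01 -1.000e-01  1.797e+02]
shift [0.  0.3 0.3] pos [ 0.4932 -0.0473  0.0793] yang 12.4 zax [ 0.001 -0.001 -1.   ] F [-0.8 -1.4  0.3] open 0.083 t 2.7167 J [-18.  34. 108.  -0.  38. -31.]
```

```bash
python3 -m jog '[[[0,1.6,-6],[0,0,0],1],[[0,6,-19.3],[0,0,0],1],[[0,12.6,-35.4],[0,0,0],1],[[0,20.7,-50.9],[0,0,0],1],[[0,30.1,-65.6],[0,0,0],1],[[0,40.7,-79.5],[0,0,0],1],[[0,52.5,-92.3],[0,0,0],1],[[0,65.3,-104.1],[0,0,0],1],[[0,79.2,-114.7],[0,0,0],1],[[0,93.9,-124.1],[0,0,0],1],[[0,93.9,-124.1],[0,0,0],1]]'; python3 go.py .4935 -.0472 .079 12.7
```

```text
time_s: 3.63
position: [0.5861, -0.0262, 0.2054]
tcp_rot: [[-0.215, 0.977, 0.001], [0.977, 0.215, -0.0], [-0.0, 0.001, -1.0]]
force: [-3.9, -0.2, 7.3]
opening: 0.078
turn [ 0.1  0.  -0.3]
turn [ 0.000e+00 -1.000e-01  1.797e+02]
shift [ -0.6 -95.1 126.3] pos [ 0.5861 -0.0262  0.2054] yang 12.4 zax [ 0.001 -0.    -1.   ] F [-3.9 -0.2  7.3] open 0.078 t 3.6333 J [-13.  28.  89.   0.  63. -26.]
```

```bash
python3 -m jog '[[[0,7,-4],[0,0,0],1],[[0,15.5,-8.1],[0,0,0],1],[[0,31.6,-14.7],[0,0,0],1],[[0,48.2,-20],[0,0,0],1],[[0,65.3,-23.8],[0,0,0],1],[[0,82.6,-26],[0,0,0],1],[[0,100,-26.8],[0,0,0],1],[[0,106,-26.8],[0,0,0],1],[[0,108,-26.8],[0,0,0],1],[[0,108,-26.8],[0,0,0],1]]'
python3 - <<'E'
from rig import vision
import cv2,numpy as np
a=vision.capture("scene")[140:300,180:380,::-1]
cv2.imwrite("pics/p3.png",cv2.resize(a,None,fx=3,fy=3,interpolation=cv2.INTER_CUBIC))
E
python3 go.py .4935 -.0472 .079 12.7
```

```text
time_s: 4.47
position: [0.6897, -0.0031, 0.2308]
tcp_rot: [[-0.215, 0.977, -0.001], [0.977, 0.215, 0.0], [0.0, -0.001, -1.0]]
force: [-2.4, 1.2, 6.0]
opening: 0.078
turn [-0.  -0.  -0.3]
turn [ -0.    0.  179.7]
shift [  -1.  -201.1  151.9] pos [ 0.6897 -0.0031  0.2308] yang 12.4 zax [-0.  0. -1.] F [-1.8  0.9  5.8] open 0.082 t 4.5167 J [-10.  35.  71.   0.  74. -22.]
```

View pics/p3.png

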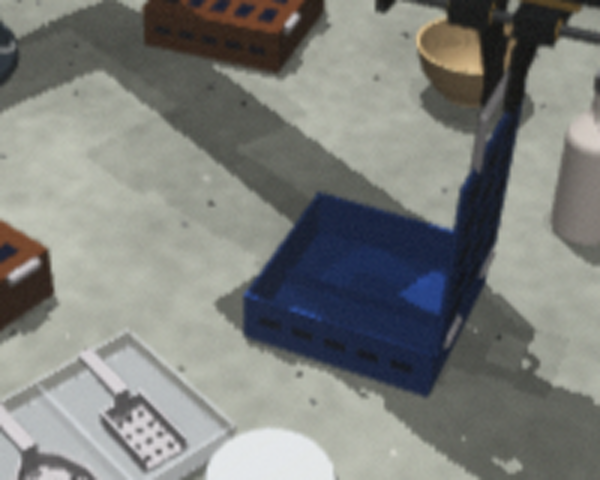

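The crop shows the lid upright with the box open, and the flask clear at (585,190). I'll release, rise and move to the straight tray.

```bash
python3 -m jog '[[[0,0,0],[0,0,0],0.7],[[0,0,0],[0,0,0],0.7],[[0,0,0],[0,0,0],0.7],[[0,0,-20],[0,0,0],0.7],[[0,0,-50],[0,0,0],0.7],[[0,0,-80],[0,0,0],0.7],[[-10,-15,-90],[0,0,0],0.65],[[-33,-42,-90],[0,0,-6],0.6],[[-56,-70,-80],[0,0,-12],0.6],[[-79,-98,-70],[0,0,-18],0.6],[[-102,-126,-60],[0,0,-24],0.6],[[-120,-148,-50],[0,0,-30],0.6]]'; python3 go.py .5011 -.2356 .10 75.7
```

```text
time_s: 5.52
position: [0.5695, -0.1542, 0.2789]
tcp_rot: [[-0.677, 0.736, -0.0], [0.736, 0.677, -0.001], [-0.0, -0.001, -1.0]]
force: [1.0, 0.1, 0.4]
opening: 0.396
turn [ -0.   -0.  -33.1]
turn [-0.000e+00  1.000e-01  1.469e+02]
shift [ -13.5 -105.3  179. ] pos [ 0.5695 -0.1542  0.2789] yang 42.6 zax [-0.    -0.001 -1.   ] F [1.  0.1 0.4] open 0.396 t 5.5167 J [-26.  24.  83.  -0.  73. -69.]
```

```bash
python3 -m jog '[[[-3,-18,15],[0,0,-6],0.6],[[-6,-40,40],[0,0,-12],0.6],[[-9,-62,70],[0,0,-18],0.6],[[-11,-84,100],[0,0,-24],0.6],[[-13,-98,130],[0,0,-30],0.6],[[-13.5,-105,160],[0,0,-33],0.6],[[-13.5,-105,175],[0,0,-33],0.6],[[-13.5,-105,179],[0,0,-33],0.6]]'
python3 - <<'E'
from rig import vision
import cv2,numpy as np
a=vision.capture("scene")[180:330,150:300,::-1];b=vision.capture("top")[150:300,300:450,::-1]
cv2.imwrite("pics/p4.png",cv2.resize(np.hstack([a,b]),None,fx=2.66,fy=2.66,interpolation=cv2.INTER_CUBIC))
# lid check from top not occluded
E
python3 go.py .5011 -.2356 .0135 75.7
```

```text
time_s: 6.18
position: [0.5005, -0.2326, 0.0972]
tcp_rot: [[-0.967, 0.254, -0.005], [0.254, 0.967, 0.004], [0.006, 0.002, -1.0]]
force: [1.6, -0.1, 0.1]
opening: 0.395
turn [ 0.  -0.1 -0.4]
turn [-2.000e-01 -1.000e-01  1.796e+02]
shift [ 0.6 -2.8 86.1] pos [ 0.5025 -0.2331  0.0996] yang 75.3 zax [-0.001  0.001 -1.   ] F [0.3 0.1 0.4] open 0.401 t 6.2833 J [ -36.   35.   98.    0.   47. -112.]
```

View pics/p4.png

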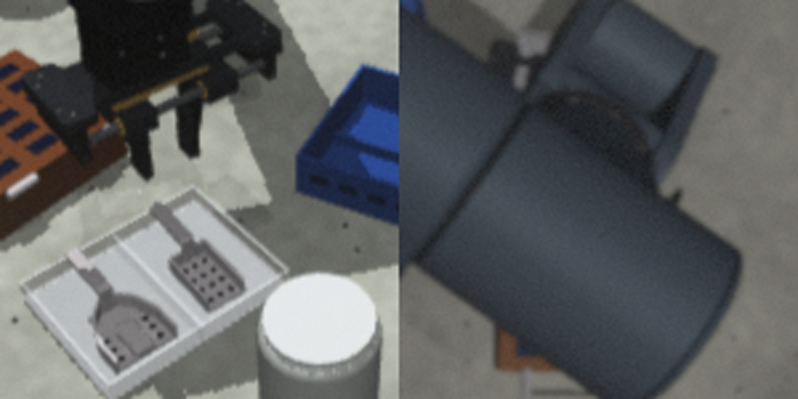

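```bash
python3 - <<'E'
from fit import proj
import numpy as np
p=proj("scene",np.array([[.5011,-.2356,.0325],[.5025,-.2331,.0996]]));print(((p-[150,180])+.5)*2.66)
E
python3 -m jog '[[[0.6,-2.8,20],[0,0,-0.4],0.6],[[0.6,-2.8,45],[0,0,-0.4],0.6],[[0.6,-2.8,65],[0,0,-0.4],0.6],[[0.6,-2.8,75],[0,0,-0.4],0.6]]'; python3 go.py .5011 -.2356 .0135 75.7
```

```text
[[168.78317014 220.5408825 ]
 [166.0398469  161.63973799]]
time_s: 6.62
position: [0.5022, -0.2357, 0.0251]
tcp_rot: [[-0.969, 0.246, 0.001], [0.246, 0.969, -0.0], [-0.001, -0.0, -1.0]]
force: [-0.3, 0.4, 0.9]
opening: 0.399
turn [-0.   0.   0.1]
turn [-1.000e-01 -0.000e+00 -1.799e+02]
shift [ 1.1 -0.1 11.6] pos [ 0.5022 -0.2357  0.0251] yang 75.8 zax [ 0.001 -0.    -1.   ] F [-0.3  0.4  0.9] open 0.399 t 6.6167 J [ -37.   42.  100.    0.   38. -112.]
```

```bash
python3 -m jog '[[[-1,0,6],[0,0,0],0.6],[[-1,0,12],[0,0,0],0.6],[[-1,0,12],[0,0,0],0.6],[[-1,0,12],[0,0,0],1],[[-1,0,12],[0,0,0],1],[[-1,0,12],[0,0,0],1],[[-1,0,12],[0,0,0],1],[[-1,0,12],[0,0,0],1],[[-1,0,4],[0,0,0],1],[[-1,0,-16],[0,0,0],1],[[-1,0,-40],[0,0,0],1]]'; python3 go.py .5011 -.2356 .0135 75.7
```

```text
time_s: 7.53
position: [0.5013, -0.2352, 0.0651]
tcp_rot: [[-0.969, 0.246, -0.003], [0.246, 0.969, 0.003], [0.004, 0.002, -1.0]]
force: [0.2, -0.7, -0.4]
opening: 0.136
turn [ 0.1 -0.2  0.1]
turn [ 3.000e-01  1.000e-01 -1.799e+02]
shift [-0.1 -0.5 51.6] pos [ 0.5013 -0.2352  0.0651] yang 75.8 zax [-0.003  0.003 -1.   ] F [ 0.2 -0.7 -0.4] open 0.136 t 7.5333 J [ -37.   38.   99.    0.   43. -112.]
```

```bash
python3 -m jog '[[[0,0,-20],[0,0,0],1],[[0,0,-45],[0,0,0],1],[[0,0,-70],[0,0,0],1],[[0,0,-90],[0,0,0],1],[[0,0,-98],[0,0,0],1]]'; python3 go.py .5633 .0053 .16 102.7
```

```text
time_s: 7.95
position: [0.5038, -0.2369, 0.1669]
tcp_rot: [[-0.969, 0.246, 0.004], [0.246, 0.969, -0.003], [-0.005, -0.002, -1.0]]
force: [0.0, -0.1, -0.5]
opening: 0.131
turn [ -0.2   0.3 -26.9]
turn [  0.4   0.3 153.1]
shift [  1.9 249.4   6.4] pos [ 0.5038 -0.2369  0.1669] yang 75.8 zax [ 0.004 -0.003 -1.   ] F [ 0.  -0.1 -0.5] open 0.131 t 7.95 J [ -37.   29.   95.    0.   55. -112.]
```

```bash
python3 -m jog '[[[0,12,0],[0,0,-2],1],[[0,35,0],[0,0,-5],1],[[0,60,0],[0,0,-8],1],[[0,85,0],[0,0,-11],1],[[0,110,0],[0,0,-14],1],[[0,135,0],[0,0,-17],1],[[1,160,0],[0,0,-20],1],[[1,185,2],[0,0,-23],1],[[1,210,4],[0,0,-25],1],[[1,232,6],[0,0,-27],1],[[1,246,6],[0,0,-27],1],[[1,249,6],[0,0,-27],1]]'; python3 -m jog '[[[0,0,10],[0,0,0],1],[[0,0,30],[0,0,0],1],[[0,0,50],[0,0,0],1],[[0,0,65],[0,0,0],1],[[0,0,70],[0,0,0],1],[[0,0,70],[0,0,0],1]]';python3 - <<'E'
from rig import vision
import cv2,numpy as np
a=vision.capture("scene")[160:310,200:350,::-1];b=vision.capture("top")[110:260,220:370,::-1]
cv2.imwrite("pics/p5.png",cv2.resize(np.hstack([a,b]),None,fx=2.66,fy=2.66,interpolation=cv2.INTER_CUBIC))
E
python3 go.py .5633 .0053 .0145 102.7
```

```text
time_s: 8.95
position: [0.5615, 0.009, 0.1556]
tcp_rot: [[-0.974, -0.225, -0.004], [-0.225, 0.974, 0.002], [0.003, 0.003, -1.0]]
force: [0.1, -0.3, -0.4]
opening: 0.132
time_s: 9.45
position: [0.5609, 0.0049, 0.0852]
tcp_rot: [[-0.975, -0.22, -0.005], [-0.22, 0.976, 0.001], [0.005, 0.002, -1.0]]
force: [0.3, -0.2, -0.8]
opening: 0.132
turn [ 0. -0.  0.]
turn [   0.    0. -180.]
shift [-0.6  0.3 72.7] pos [0.5628 0.0049 0.0872] yang 102.7 zax [-0. -0. -1.] F [-0.6 -0.2  0.2] open 0.133 t 9.55 J [ -11.   36.   98.   -0.   46. -114.]
```

View pics/p5.png

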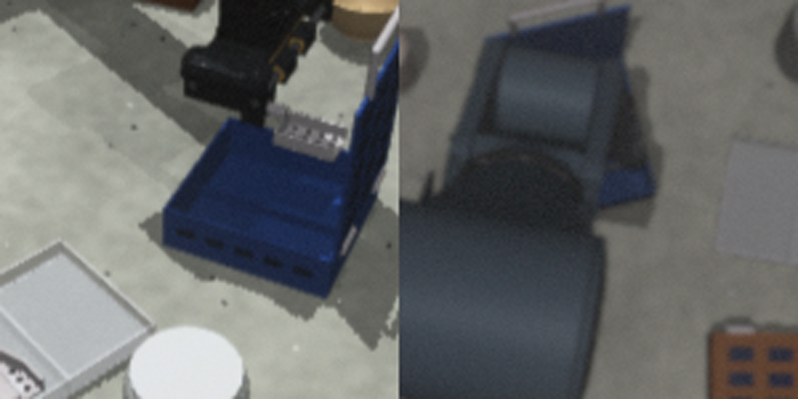

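```bash
python3 -m jog '[[[-0.5,0.3,10],[0,0,0],1],[[-0.5,0.3,28],[0,0,0],1],[[-0.5,0.3,46],[0,0,0],1],[[-0.5,0.3,58],[0,0,0],1],[[-0.5,0.3,65],[0,0,0],1],[[-0.5,0.3,69],[0,0,0],1],[[-0.5,0.3,71],[0,0,0],1],[[-0.5,0.3,72],[0,0,0],1],[[-0.5,0.3,72.5],[0,0,0],1]]';
python3 go.py .5633 .0053 .0145 102.7
```

```text
time_s: 10.3
position: [0.5638, 0.0059, 0.0154]
tcp_rot: [[-0.975, -0.221, 0.001], [-0.221, 0.975, -0.0], [-0.001, -0.0, -1.0]]
force: [0.3, 0.9, -0.3]
opening: 0.137
turn [-0.   0.1  0.1]
turn [-1.000e-01 -0.000e+00 -1.799e+02]
shift [ 0.6 -0.4  0.9] pos [0.5638 0.0059 0.0154] yang 102.8 zax [ 0.001 -0.    -1.   ] F [ 0.3  0.9 -0.3] open 0.137 t 10.3 J [ -11.   43.   99.   -0.   37. -114.]
```

```bash
python3 -m jog '[[[0,0,0.5],[0,0,0],1],[[0,0,1],[0,0,0],1],[[0,0,1.5],[0,0,0],1],[[0,0,1.5],[0,0,0],1]]';
python3 go.py .5633 .0053 .0145 102.7
```

```text
time_s: 10.63
position: [0.5635, 0.0058, 0.0147]
tcp_rot: [[-0.975, -0.221, 0.001], [-0.221, 0.975, -0.0], [-0.001, -0.001, -1.0]]
force: [-2.8, -0.5, 6.3]
opening: 0.132
turn [-0.   0.1  0.1]
turn [-1.000e-01 -1.000e-01 -1.799e+02]
shift [ 0.3 -0.4  0.2] pos [0.5635 0.0058 0.0147] yang 102.8 zax [ 0.001 -0.    -1.   ] F [-2.8 -0.5  6.3] open 0.132 t 10.6333 J [ -11.   44.   99.   -0.   37. -114.]
```

```bash
python3 -m jog '[[[0,0,1],[0,0,0],0.7],[[0,0,1],[0,0,0],0.7],[[0,0,1],[0,0,0],0.7],[[0,0,-5],[0,0,0],0.7],[[0,0,-20],[0,0,0],0.7],[[0,0,-45],[0,0,0],0.7],[[0,0,-75],[0,0,0],0.7],[[0,0,-105],[0,0,0],0.65],[[0,0,-135],[0,0,0],0.6],[[0,-15,-150],[0,0,0],0.6],[[0,-45,-155],[0,0,3],0.6],[[0,-80,-155],[0,0,6],0.6]]';
python3 go.py .489 -.3175 .10 77.6
```

```text
time_s: 11.63
position: [0.5819, -0.0715, 0.1713]
tcp_rot: [[-0.993, -0.119, 0.004], [-0.119, 0.993, -0.001], [-0.004, -0.001, -1.0]]
force: [0.9, 0.2, 0.8]
opening: 0.396
turn [-0.   0.2 19.2]
turn [  -0.3   -0.  -160.8]
shift [ 121.7 -233.2   71.1] pos [ 0.5819 -0.0715  0.1713] yang 96.8 zax [ 0.004 -0.001 -1.   ] F [0.9 0.2 0.8] open 0.396 t 11.6333 J [ -18.   31.   91.    0.   58. -115.]
```

```bash
python3 -m jog '[[[10,-20,0],[0,0,2],0.6],[[22,-42,0],[0,0,4],0.6],[[34,-65,0],[0,0,6],0.6],[[46,-88,0],[0,0,8],0.6],[[58,-111,0],[0,0,10],0.6],[[70,-134,0],[0,0,12],0.6],[[82,-157,10],[0,0,14],0.6],[[94,-180,20],[0,0,16],0.6],[[106,-203,35],[0,0,18],0.6],[[116,-222,50],[0,0,19.2],0.6],[[121,-232,65],[0,0,19.2],0.6],[[122,-233,71],[0,0,19.2],0.6]]'
python3 - <<'E'
from rig import vision
from fit import proj
import cv2,numpy as np
a=vision.capture("scene")[170:340,150:350,::-1]
cv2.imwrite("pics/p6.png",cv2.resize(a,None,fx=4,fy=3.5,interpolation=cv2.INTER_CUBIC))
print(((proj("scene",np.array([[.489,-.3175,.0325]]))-[150,170])+.5)*[4,3.5])
E
python3 go.py .489 -.3175 .0125 77.6
```

```text
time_s: 12.63
position: [0.4859, -0.3197, 0.0959]
tcp_rot: [[-0.976, 0.218, -0.001], [0.218, 0.976, 0.001], [0.002, 0.0, -1.0]]
force: [0.4, 1.0, 0.0]
opening: 0.402
[[132.25257092 390.74619301]]
turn [ 0.1 -0.2 -0.2]
turn [ -0.3  -0.2 179.8]
shift [-3.5  1.1 82.9] pos [ 0.4856 -0.3181  0.0954] yang 77.4 zax [-0.003  0.003 -1.   ] F [0.1 1.1 0. ] open 0.403 t 12.6833 J [ -44.   37.   95.    0.   49. -122.]
```

View pics/p6.png

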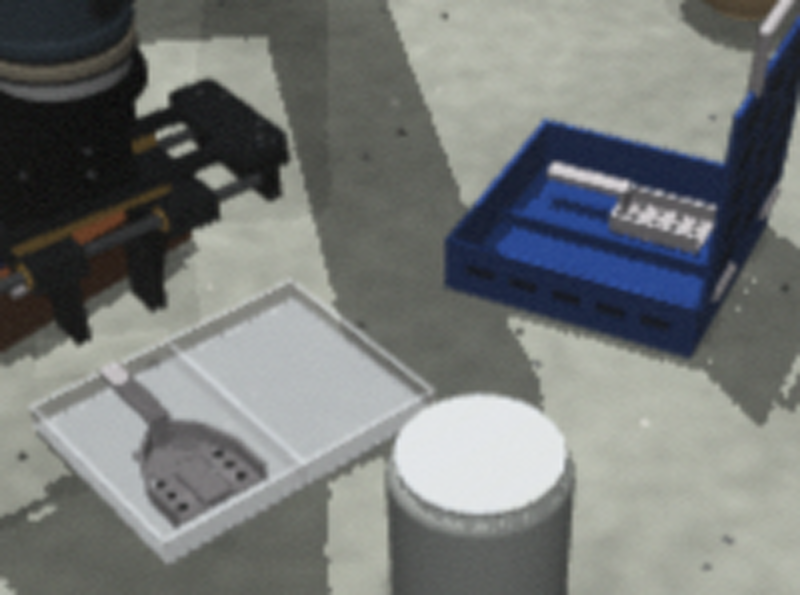

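The straight tray lies flat in the far (+y) bay at (635,205). The curved tray's handle runs from (113,368) to (165,418), and its grip point agrees with my prediction of (132,391).

```bash
python3 -m jog '[[[-3.5,1,15],[0,0,0],0.6],[[-3.5,1,40],[0,0,0],0.6],[[-3.5,1,62],[0,0,0],0.6],[[-3.5,1,76],[0,0,0],0.6],[[-3.5,1,82],[0,0,0],0.6],[[-3.5,1,82.5],[0,0,0],0.6],[[-3.5,1,82.5],[0,0,0],0.6]]'; python3 go.py .489 -.3175 .0125 77.6
```

```text
time_s: 13.27
position: [0.4915, -0.3172, 0.0156]
tcp_rot: [[-0.977, 0.215, 0.001], [0.215, 0.977, -0.0], [-0.001, -0.0, -1.0]]
force: [-0.0, -0.2, 0.3]
opening: 0.399
turn [-0.  0.  0.]
turn [-1.0e-01 -0.0e+00 -1.8e+02]
shift [ 2.4 -0.8  3.1] pos [ 0.4915 -0.3172  0.0156] yang 77.6 zax [ 0.001 -0.    -1.   ] F [-0.  -0.2  0.3] open 0.399 t 13.2667 J [ -44.   44.   96.    0.   40. -121.]
```

```bash
python3 -m jog '[[[2,-0.5,2.5],[0,0,0],0.6],[[2,-0.5,2.5],[0,0,0],1],[[2,-0.5,2.5],[0,0,0],1],[[2,-0.5,2.5],[0,0,0],1],[[2,-0.5,2.5],[0,0,0],1],[[2,-0.5,2.5],[0,0,0],1]]'; python3 -m jog '[[[0,0,-6],[0,0,0],1],[[0,0,-20],[0,0,0],1],[[0,0,-45],[0,0,0],1],[[0,0,-75],[0,0,0],1],[[0,0,-105],[0,0,0],1],[[0,0,-130],[0,0,0],1],[[0,0,-145],[0,0,0],1],[[0,0,-148],[0,0,0],1]]'; python3 go.py .579 -.065 .16 102.7
```

```text
time_s: 13.77
position: [0.4889, -0.3179, 0.0128]
tcp_rot: [[-0.977, 0.216, 0.0], [0.216, 0.977, -0.0], [-0.0, -0.0, -1.0]]
force: [-0.8, -0.4, 1.6]
opening: 0.132
time_s: 14.43
position: [0.4903, -0.319, 0.1642]
tcp_rot: [[-0.977, 0.215, 0.005], [0.215, 0.977, -0.005], [-0.006, -0.004, -1.0]]
force: [0.1, -1.2, -1.1]
opening: 0.132
turn [ -0.3   0.3 -25.1]
turn [  0.4   0.4 154.9]
shift [-31.9 267.2   3.4] pos [ 0.4903 -0.319   0.1642] yang 77.6 zax [ 0.005 -0.005 -1.   ] F [ 0.1 -1.2 -1.1] open 0.132 t 14.4333 J [ -44.   31.   92.   -0.   57. -122.]
```

```bash
python3 -m jog '[[[-1,12,0],[0,0,-2],1],[[-4,35,0],[0,0,-5],1],[[-7,60,0],[0,0,-8],1],[[-10,85,0],[0,0,-11],1],[[-13,110,0],[0,0,-14],1],[[-16,135,0],[0,0,-17],1],[[-19,160,0],[0,0,-20],1],[[-22,185,0],[0,0,-22],1],[[-25,210,0],[0,0,-24],1],[[-28,235,0],[0,0,-25],1],[[-31,257,0],[0,0,-25],1],[[-32,267,0],[0,0,-25],1]]'; python3 -m jog '[[[0,0,0],[0,0,0],1],[[0,0,10],[0,0,0],1],[[0,0,30],[0,0,0],1],[[0,0,50],[0,0,0],1],[[0,0,62],[0,0,0],1],[[0,0,66],[0,0,0],1],[[0,0,66],[0,0,0],1]]';python3 - <<'E'
from rig import vision
from fit import proj,pose
import cv2,numpy as np
y=np.radians(12.71)
P=lambda q:pose(.6053,-.0221,y,0,q)
print((((proj("scene",P([[-.055,.036,.0335],[0,.036,.0335],[.055,.017,.019],[-.005,.017,.019],[-.08,-.076,.046],[-.08,.076,.046]])))-[150,170]+.5)*[4,3.5]).round(0).tolist())
a=vision.capture("scene")[170:310,220:360,::-1]
cv2.imwrite("pics/p7.png",cv2.resize(a,None,fx=4,fy=4,interpolation=cv2.INTER_CUBIC))
z=.0935-.0095
print((((proj("scene",P([[.055,-.036-.0285,z+.016],[.055,-.036+.0285,z+.016],[.055,-.036-.0285,z]])))-[220,170]+.5)*4).round(0).tolist())
E
python3 go.py .5791 -.0649 .0145 102.7
```

```text
time_s: 15.43
position: [0.5765, -0.06, 0.1585]
tcp_rot: [[-0.975, -0.221, -0.004], [-0.221, 0.975, 0.002], [0.003, 0.003, -1.0]]
force: [-0.4, -0.0, -1.1]
opening: 0.129
time_s: 16.02
position: [0.5759, -0.0648, 0.0925]
tcp_rot: [[-0.976, -0.216, -0.004], [-0.216, 0.976, 0.001], [0.004, 0.002, -1.0]]
force: [-0.2, -0.6, 0.6]
opening: 0.134
[[556.0, 170.0], [636.0, 191.0], [706.0, 243.0], [616.0, 219.0], [446.0, 239.0], [546.0, 119.0]]
[[391.0, 259.0], [425.0, 200.0], [389.0, 280.0]]
turn [ 0.  -0.1 -0.2]
turn [-2.000e-01 -1.000e-01  1.798e+02]
shift [-2.3 -0.6 79.1] pos [ 0.5768 -0.0648  0.0936] yang 102.5 zax [-0.002  0.    -1.   ] F [ 0.3  0.8 -0.6] open 0.135 t 16.0667 J [ -17.   37.   95.   -0.   49. -120.]
```

View pics/p7.png

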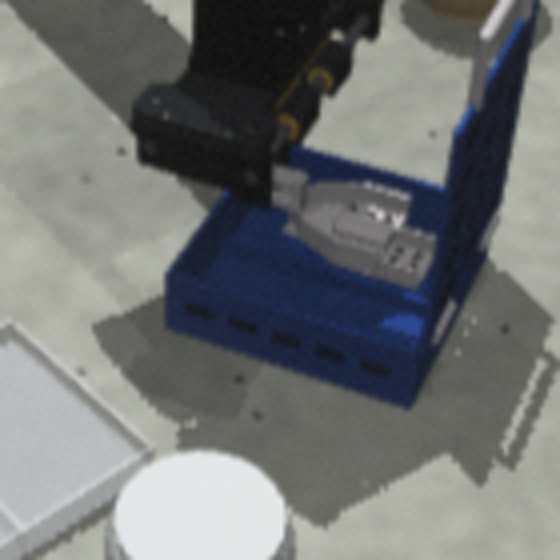

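The crop disagrees with my prediction: the curved pan's far edge should run from (425,200) to (391,259), but I see about (410,195) to (435,240). Before lowering, I'll check with an overlay.

Run:
```python
from rig import vision
from fit import proj,pose
import cv2,numpy as np
k=8;u0,v0=272,200
im=vision.capture("scene")[v0:v0+44,u0:u0+60,::-1]
A=cv2.resize(im,None,fx=k*5/6,fy=k*5/6,interpolation=cv2.INTER_CUBIC);k=k*5/6;B=A.copy()
y=np.radians(102.5-90)
def dr(img,q,col):
    p=((proj("scene",q)-[u0,v0]+.5)*k).astype(int);cv2.polylines(img,[p],True,col,1)
TC=np.array([.5768,-.0648,.0936]);zt=.0936-.0098
P=lambda q:pose(TC[0]+.058*np.cos(y),TC[1]+.058*np.sin(y),y,zt,q)
dr(B,P([[-.08,-.006,.0295],[-.025,-.006,.0295],[-.025,.006,.0295],[-.08,.006,.0295]]),(0,255,255))
o=[[-.03,-.012],[.03,-.0285],[.03,.0285],[-.03,.012]]
dr(B,P([[a,b,.016] for a,b in o]),(0,255,0));dr(B,P([[a,b,0] for a,b in o]),(0,0,255))
s=cv2.imread("pics/s1.png")[350:560,80:270];s=cv2.resize(s,None,fx=1.4,fy=1.4)
t=cv2.imread("pics/p6.png")[350:540,90:280];t=cv2.resize(t,None,fx=1.5,fy=1.5)
out=np.zeros((600,800,3),np.uint8);out[:A.shape[0],:A.shape[1]]=A;out[:B.shape[0],400:400+B.shape[1]]=B
out[300:300+s.shape[0],:s.shape[1]]=s[:300];out[300:300+t.shape[0],400:400+t.shape[1]]=t[:300]
cv2.imwrite("pics/p8.png",out)
```

```text
(no output)
```

View pics/p8.png

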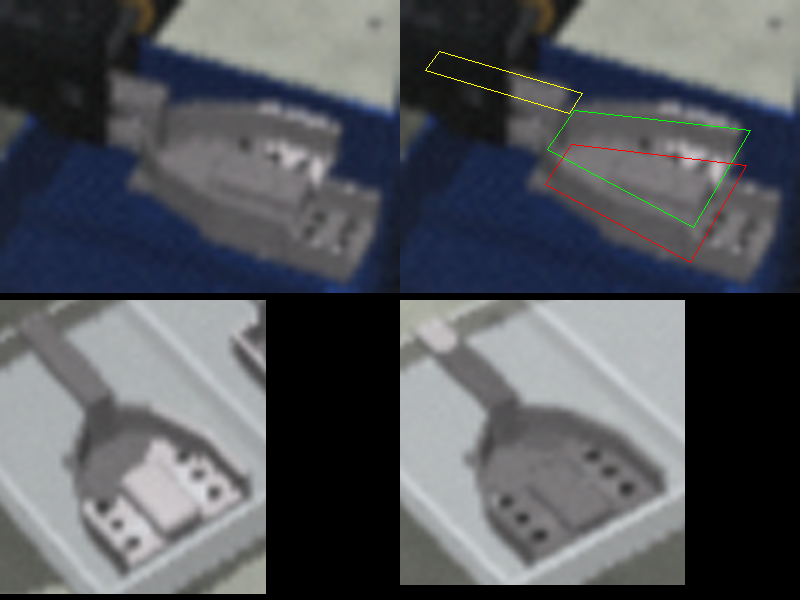

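The odd lower piece at (340,230) is just the straight tray lying in the far bay behind. The held curved pan itself matches the overlay, so I'll lower it.

```bash
python3 -m jog '[[[-2.3,-0.6,12],[0,0,-0.2],1],[[-2.3,-0.6,30],[0,0,-0.2],1],[[-2.3,-0.6,48],[0,0,-0.2],1],[[-2.3,-0.6,62],[0,0,-0.2],1],[[-2.3,-0.6,70],[0,0,-0.2],1],[[-2.3,-0.6,74],[0,0,-0.2],1],[[-2.3,-0.6,76],[0,0,-0.2],1],[[-2.3,-0.6,77],[0,0,-0.2],1],[[-2.3,-0.6,77],[0,0,-0.2],1]]'; python3 go.py .5791 -.0649 .0140 102.7
```

```text
time_s: 16.87
position: [0.5805, -0.0641, 0.018]
tcp_rot: [[-0.975, -0.221, 0.001], [-0.221, 0.975, -0.0], [-0.001, -0.001, -1.0]]
force: [-0.1, 0.8, -1.4]
opening: 0.132
turn [-0.   0.1  0.1]
turn [-1.000e-01 -1.000e-01 -1.799e+02]
shift [ 1.5 -0.5  4. ] pos [ 0.5805 -0.0641  0.018 ] yang 102.8 zax [ 0.001 -0.    -1.   ] F [-0.1  0.8 -1.4] open 0.132 t 16.8667 J [ -17.   44.   96.   -0.   40. -120.]
```

```bash
python3 -m jog '[[[1,-0.5,1],[0,0,0],1],[[1,-0.5,2],[0,0,0],1],[[1,-0.5,3],[0,0,0],1],[[1,-0.5,3.7],[0,0,0],1],[[1,-0.5,3.7],[0,0,0],1]]'; python3 go.py .5791 -.0649 .0140 102.7
```

```text
time_s: 17.28
position: [0.5792, -0.0647, 0.0138]
tcp_rot: [[-0.975, -0.221, 0.0], [-0.221, 0.975, -0.0], [-0.0, -0.0, -1.0]]
force: [-0.5, -0.7, 0.1]
opening: 0.13
turn [-0.   0.   0.1]
turn [  -0.    -0.  -179.9]
shift [ 0.1 -0.2 -0.2] pos [ 0.5792 -0.0647  0.0138] yang 102.8 zax [ 0. -0. -1.] F [-0.5 -0.7  0.1] open 0.13 t 17.2833 J [ -17.   44.   96.    0.   39. -120.]
```

```bash
python3 -m jog '[[[0,0,0.5],[0,0,0],1],[[0,0,1],[0,0,0],1],[[0,0,1.2],[0,0,0],1],[[0,0,1.2],[0,0,0],1]]'; python3 go.py .5791 -.0649 .0140 102.7
```

```text
time_s: 17.62
position: [0.579, -0.0647, 0.0136]
tcp_rot: [[-0.975, -0.221, 0.0], [-0.221, 0.975, -0.0], [-0.0, -0.0, -1.0]]
force: [-2.3, -0.5, 5.8]
opening: 0.131
turn [-0.   0.   0.1]
turn [  -0.    -0.  -179.9]
shift [-0.1 -0.2 -0.4] pos [ 0.579  -0.0647  0.0136] yang 102.8 zax [ 0. -0. -1.] F [-2.3 -0.5  5.8] open 0.131 t 17.6167 J [ -17.   44.   96.   -0.   39. -120.]
```

```bash
python3 -m jog '[[[0,0,1],[0,0,0],0.7],[[0,0,1],[0,0,0],0.7],[[0,0,1],[0,0,0],0.7],[[0,0,-5],[0,0,0],0.7],[[0,0,-20],[0,0,0],0.7],[[0,0,-50],[0,0,0],0.7],[[0,0,-85],[0,0,0],0.7],[[0,0,-120],[0,0,0],0.7],[[0,0,-155],[0,0,0],0.7],[[0,0,-190],[0,0,0],0.7],[[0,0,-225],[0,0,0],0.7],[[0,0,-260],[0,0,5],0.7]]'; python3 go.py .6897 -.0031 .300 12.4
```

```text
time_s: 18.62
position: [0.5786, -0.0644, 0.2747]
tcp_rot: [[-0.991, -0.134, 0.0], [-0.134, 0.991, 0.0], [-0.0, 0.0, -1.0]]
force: [0.3, -0.5, -0.2]
opening: 0.301
turn [ 0.   0.  85.3]
turn [ -0.    0.  -94.7]
shift [-118.3   45.9  -25.3] pos [ 0.5786 -0.0644  0.2747] yang 97.7 zax [ 0.  0. -1.] F [ 0.3 -0.5 -0.2] open 0.301 t 18.6167 J [ -17.   24.   85.    0.   71. -115.]
```

```bash
python3 -m jog '[[[0,0,-15],[0,0,7],0.72],[[-5,2,-30],[0,0,14],0.72],[[-20,8,-32],[0,0,21],0.72],[[-35,14,-32],[0,0,28],0.72],[[-50,19,-32],[0,0,35],0.72],[[-65,25,-32],[0,0,42],0.72],[[-80,31,-32],[0,0,49],0.72],[[-92,36,-32],[0,0,56],0.72],[[-104,40,-32],[0,0,63],0.72],[[-112,43,-32],[0,0,70],0.72],[[-117,45,-32],[0,0,77],0.72],[[-118,46,-32],[0,0,84],0.72]]'; python3 -m jog '[[[0,0,0],[0,0,1.3],0.72],[[0,0,0],[0,0,1.3],0.72]]'
python3 - <<'E'
from rig import vision
import cv2
cv2.imwrite("pics/s9.png",vision.capture("scene")[:,:,::-1])
E
python3 go.py .6897 -.0031 .2308 12.4
```

```text
time_s: 19.62
position: [0.6903, -0.0025, 0.3043]
tcp_rot: [[-0.233, 0.973, 0.0], [0.973, 0.233, 0.0], [0.0, 0.0, -1.0]]
force: [-0.2, 0.3, 0.4]
opening: 0.278
time_s: 19.78
position: [0.6895, -0.003, 0.3045]
tcp_rot: [[-0.218, 0.976, -0.001], [0.976, 0.218, 0.0], [0.0, -0.001, -1.0]]
force: [-0.4, -0.7, -0.6]
opening: 0.282
turn [-0.  -0.   0.2]
turn [   0.    -0.  -179.8]
shift [-0.   0.3 73.8] pos [ 0.6894 -0.0031  0.3046] yang 12.6 zax [-0.  0. -1.] F [-0.   0.4 -1.1] open 0.278 t 19.8333 J [-10.  32.  66.  -0.  82. -22.]
```

Run:
```python
import cv2
from rig import vision
import numpy as np
a=cv2.imread("pics/s9.png")[185:285,250:360];a=cv2.resize(a,(660,600),interpolation=cv2.INTER_CUBIC)
cv2.imwrite("pics/p9.png",a)
```

```text
(no output)
```

View pics/p9.png

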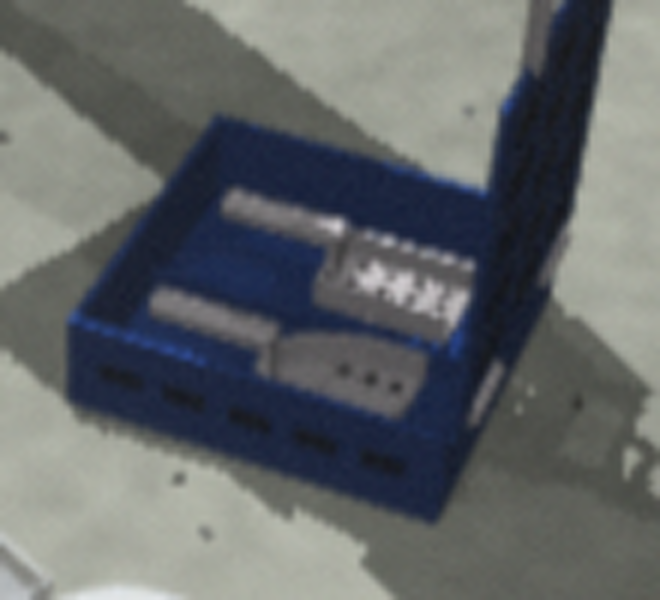

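Both trays lie level, one per bay: the straight one's handle end is at (230,200) and the curved one's at (160,300). Next I'll regrip the bar and shut the lid along the arc.

```bash
python3 -m jog '[[[0,0.3,12],[0,0,0],0.72],[[0,0.3,35],[0,0,0],0.72],[[0,0.3,55],[0,0,0],0.72],[[0,0.3,68],[0,0,0],0.72],[[0,0.3,73],[0,0,0],0.72],[[0,0.3,73],[0,0,0],1],[[0,0.3,73],[0,0,0],1],[[0,0.3,73],[0,0,0],1],[[0,0.3,73],[0,0,0],1]]'; python3 go.py .6897 -.0031 .2308 12.4
```

```text
time_s: 20.58
position: [0.6898, -0.0035, 0.2328]
tcp_rot: [[-0.216, 0.976, -0.0], [0.976, 0.216, -0.001], [-0.001, -0.0, -1.0]]
force: [-2.2, -0.5, 2.4]
opening: 0.077
turn [-0.   0.1  0.1]
turn [-1.000e-01 -0.000e+00 -1.799e+02]
shift [0.4 0.  2. ] pos [ 0.6898 -0.0035  0.2328] yang 12.5 zax [-0.    -0.001 -1.   ] F [-2.2 -0.5  2.4] open 0.077 t 20.5833 J [-10.  35.  71.  -0.  74. -22.]
```

```bash
python3 -m jog '[[[0,-4,0],[0,0,0],1],[[0,-13,0],[0,0,0],1],[[0,-26.8,1],[0,0,0],1],[[0,-44,3.6],[0,0,0],1],[[0,-61,7.6],[0,0,0],1],[[0,-77.6,13.2],[0,0,0],1],[[0,-93.6,20.1],[0,0,0],1],[[0,-108.9,28.5],[0,0,0],1],[[0,-123.5,38.1],[0,0,0],1],[[0,-137.1,49],[0,0,0],1],[[0,-149.8,61],[0,0,0],1],[[0,-159.1,71.3],[0,0,0],1]]'; python3 go.py .6897 -.0031 .2308 12.4
```

```text
time_s: 21.58
position: [0.5341, -0.0386, 0.1613]
tcp_rot: [[-0.216, 0.976, 0.003], [0.976, 0.216, -0.002], [-0.003, 0.002, -1.0]]
force: [0.4, -1.9, 3.2]
opening: 0.078
turn [0.1 0.2 0.1]
turn [  -0.3    0.2 -179.9]
shift [  0.7 159.7 -69.1] pos [ 0.5341 -0.0386  0.1613] yang 12.5 zax [ 0.003 -0.002 -1.   ] F [ 0.4 -1.9  3.2] open 0.078 t 21.5833 J [-16.  28.  99.  -0.  53. -28.]
```

```bash
python3 -m jog '[[[0,-4,5],[0,0,0],1],[[0,-9,11],[0,0,0],1],[[0,-18.2,25.6],[0,0,0],1],[[0,-26.6,40.9],[0,0,0],1],[[0,-33.5,56.9],[0,0,0],1],[[0,-39,73.5],[0,0,0],1],[[0,-43,90.4],[0,0,0],1],[[0,-45.3,104.2],[0,0,0],1],[[0,-46.3,114.6],[0,0,0],1],[[0,-46.7,121.6],[0,0,0],1],[[0,-46.8,126],[0,0,0],1],[[0,-46.8,126],[0,0,0],1]]'; python3 go.py .4881 -.0486 .0293 12.4
```

```text
time_s: 22.58
position: [0.4871, -0.0489, 0.0332]
tcp_rot: [[-0.218, 0.976, -0.005], [0.976, 0.218, -0.001], [-0.0, -0.005, -1.0]]
force: [-5.0, -11.5, -2.0]
opening: 0.083
turn [-0.3  0.   0.2]
turn [  -0.    -0.4 -179.8]
shift [0.  1.1 3.9] pos [ 0.4871 -0.0489  0.0332] yang 12.6 zax [-0.005 -0.001 -1.   ] F [ -5.  -11.5  -2. ] open 0.083 t 22.5833 J [-19.  39. 109.  -0.  32. -31.]
```

Now I'll push down gently until the lid meets its stop.

```bash
python3 -m jog '[[[0,0.5,1.5],[0,0,0],1],[[0,0.5,3],[0,0,0],1],[[0,0.5,4],[0,0,0],1],[[0,0.5,4],[0,0,0],1]]'; python3 -m jog '[[[0,0,1],[0,0,0],1],[[0,0,2],[0,0,0],1],[[0,0,2],[0,0,0],1]]'
```

```text
time_s: 22.92
position: [0.487, -0.0489, 0.0305]
tcp_rot: [[-0.218, 0.976, -0.005], [0.976, 0.218, -0.001], [-0.0, -0.005, -1.0]]
force: [-7.0, -11.7, 4.0]
opening: 0.074
time_s: 23.17
position: [0.4871, -0.0489, 0.0301]
tcp_rot: [[-0.218, 0.976, -0.004], [0.976, 0.218, -0.002], [-0.001, -0.005, -1.0]]
force: [-9.9, -11.0, 19.0]
opening: 0.079
```

```bash
python3 -m jog '[[[0,0,1],[0,0,0],0.72],[[0,0,0],[0,0,0],0.72],[[0,0,-1],[0,0,0],0.72],[[0,0,-10],[0,0,0],0.72],[[0,0,-30],[0,0,0],0.72],[[0,0,-60],[0,0,0],0.8],[[0,0,-85],[0,0,0],1],[[0,20,-85],[0,0,0],1],[[0,40,-80],[0,0,0],1],[[0,52,-70],[0,0,0],1],[[0,52,-70],[0,0,0],1]]'; python3 go.py .537 -.0375 .052 12.6
python3 - <<'E'
from rig import vision
from fit import proj,pose,lid
import numpy as np,cv2
im=vision.capture("scene").astype(int)
cv2.imwrite("pics/s10.png",im[:,:,::-1].astype(np.uint8))
b=(im[:,:,2]>im[:,:,0]*1.5)&(im[:,:,2]>im[:,:,1]*1.3)&(im[:,:,2]>40)
b=cv2.morphologyEx(b.astype(np.uint8),cv2.MORPH_OPEN,np.ones((3,3)))
v,u=np.nonzero(b);print("blue bbox",u.min(),u.max(),v.min(),v.max())
for th in(0,2,4):
  q=[lid(r,y,.004,np.radians(th)) for r,y in((.16,-.076),(.16,.076),(0,.076),(0,-.076))]+[[-.08,-.076,0],[.08,-.076,0]]
  p=proj("scene",pose(.6053,-.0221,np.radians(12.71),0,q));print(th,p.round(1).tolist())
print("front-lowest-left blue u by row",[(r,int(u[v==r].min())) for r in range(210,245,5) if (v==r).any()])
E
```

```text
time_s: 24.08
position: [0.543, -0.0356, 0.0982]
tcp_rot: [[-0.217, 0.976, 0.003], [0.976, 0.217, -0.0], [-0.001, 0.003, -1.0]]
force: [-0.5, -0.3, -0.0]
opening: 0.011
turn [ 0.2  0.1 -0.1]
turn [ 1.000e-01 -3.000e-01  1.799e+02]
shift [-0.5 -6.4 46.2] pos [ 0.543  -0.0356  0.0982] yang 12.5 zax [ 0.003 -0.    -1.   ] F [-0.5 -0.3 -0. ] open 0.011 t 24.0833 J [-16.  34. 100.   0.  45. -28.]
blue bbox 262 342 204 270
0 [[260.9, 236.5], [286.1, 202.2], [344.1, 218.7], [324.3, 256.9], [261.0, 251.7], [322.4, 272.2]]
2 [[260.9, 234.8], [286.1, 200.5], [344.0, 218.6], [324.2, 256.9], [261.0, 251.7], [322.4, 272.2]]
4 [[261.0, 233.1], [286.3, 198.8], [344.0, 218.6], [324.1, 256.9], [261.0, 251.7], [322.4, 272.2]]
front-lowest-left blue u by row [(210, 281), (215, 277), (220, 274), (225, 270), (230, 269), (235, 263), (240, 262)]
```

```bash
python3 -m jog '[[[0,-5,15],[0,0,0],1],[[0,-6,30],[0,0,0],1],[[0,-6,40],[0,0,0],1],[[0,-6,44],[0,0,0],1],[[0,-6,46],[0,0,0],1],[[0,-6,47],[0,0,0],1],[[0,-6,48],[0,0,0],1],[[0,-6,48.5],[0,0,0],1],[[0,-6,48.5],[0,0,0],1]]'
```

```text
time_s: 24.88
position: [0.5348, -0.0376, 0.0504]
tcp_rot: [[-0.216, 0.976, 0.001], [0.976, 0.216, -0.0], [-0.001, 0.001, -1.0]]
force: [-0.5, 0.3, 1.5]
opening: 0.006
```

```bash
python3 -m jog '[[[0,0,1],[0,0,0],1],[[0,0,2],[0,0,0],1],[[0,0,2],[0,0,0],1]]'; python3 -m jog '[[[0,0,-10],[0,0,0],1],[[0,0,-40],[0,0,0],1],[[0,0,-80],[0,0,0],1],[[0,0,-115],[0,0,0],1],[[0,0,-130],[0,0,0],1],[[0,0,-130],[0,0,0],1]]'
```

```text
time_s: 25.13
position: [0.5348, -0.0376, 0.0502]
tcp_rot: [[-0.216, 0.976, 0.002], [0.976, 0.216, -0.001], [-0.001, 0.001, -1.0]]
force: [-3.3, 1.3, 17.4]
opening: 0.007
time_s: 25.63
position: [0.5374, -0.0381, 0.1824]
tcp_rot: [[-0.216, 0.976, 0.01], [0.976, 0.216, -0.003], [-0.005, 0.009, -1.0]]
force: [-0.0, -0.0, -0.5]
opening: 0.004
```

The fingers met a firm stop at z = 50 mm, which is the shut lid's top face, and 17 N did not move it further. I'm clear of everything, so I'll hand in.

```bash
python3 -c "
from rig import bot
print(bot.hand_in())"
```

```text
the job is handed in; nothing more can be done
None
```

The job is done and handed in at about 25.6 s: both trays are in the cassette, one per bay, and the lid is shut. I swung the lid fully up by its loop. I then lifted each tray by its handle and lowered it to light floor contact (about 6 N) before letting go. The straight tray went in the +y bay and the curved one in the -y bay. I shut the lid by the same loop.

- **Trays:** the last camera view before closing showed both lying level in their bays. I did not see them again after the lid shut.
- **Lid:** at the front edge the fingertips met a firm stop at z = 50 mm, the height of the shut lid's top. A 17 N push did not move it further, and the scene image's blue outline fits an angle of about 0.
- **Forces:** the highest force I read was about 24 N, when the lid met its stop while held by the loop. That is well below the limits.
- **Disagreements:**
  - My first height fit put the sorter and its trays about 4 mm too low, so I used the given floor heights there.
  - The curved tray's pan once seemed misaligned in the gripper, but an overlay showed I was seeing the straight tray behind it.
- **Not re-checked:** I did not touch the bowl, spatula, tub or bottle, but I took no final picture of them.

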